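Swap which box is open on the tea counter

TASK

The long low biscuit box was left open: push its lid over from behind so that it falls shut, and then use the fingertips to flip the lid of the tall tea caddy up and back past upright, so that it stays open by its own weight. Only push, gently: do not grasp or pinch the lids, do not force them against their stops, and leave everything else on the counter where it stands.

Things in the scene. Friction and masses are not known exactly. Their poses are not given: they have to be found in the camera images.
- tea_box: the tall tea caddy, a fixed wooden box 110 mm deep (its x), 130 mm wide (its y), 120 mm high without the lid; origin at the centre of its underside on the counter. Its x axis points from the front (near the robot) to the hinge at the back. Open-topped, walls 8 mm; holds tea sachets.
- tea_lid (a joint): angle of the caddy's lid, rad: 0 shut (level), about 1.57 upright, 1.92 at the stop, leaning back open. The hinge turns freely with light damping, the lid weighs about 0.12 kg: it needs about 1 N at its edge to move, falls shut by itself in about a second or two from below about 1.4 rad, and falls slowly open to the stop from above about 1.6 rad.
- tea_lid_hinge (a point): the middle of the caddy lid's hinge line (along the box's y) on the far upper edge, 120 mm above the counter, in the plane of the lid's underside; the frame turns with the lid, its x axis points along the lid from its front edge to the hinge, and its z axis out of the lid's upper side.
- tea_lid_edge (a point): the middle of the free front edge of the caddy lid's lip, on its underside: 138 mm along the lid from the hinge line, 15 mm above the plane of the lid's underside. The lid is a plate 10 mm thick, level with the box's front; from there the lip, 64 mm wide, 10 mm thick, juts out 28 mm in front of the box, turned up at 0.5 rad, free underneath for a fingertip; axes as the hinge's.
- biscuit_box: the long low biscuit box, a fixed wooden box 110 mm deep (its x), 170 mm wide (its y), 70 mm high without the lid; origin at the centre of its underside. Its x axis points from the front (near the robot) to the hinge at the back.
- biscuit_lid (a joint): angle of the biscuit box's lid, rad: 0 shut, 1.92 at the stop, leaning back open (where it begins). The hinge turns freely with light damping, the lid weighs about 0.12 kg: it needs about 1 N at its edge to move, falls shut by itself in about a second or two from below about 1.4 rad, and falls slowly open to the stop from above about 1.6 rad.
- biscuit_lid_hinge (a point): the middle of the biscuit lid's hinge line on the far upper edge, 70 mm above the counter; axes as for the caddy's hinge.
- biscuit_lid_edge (a point): the middle of the free edge of the biscuit lid, on the underside, 138 mm along the lid from the hinge line. A flat plate 10 mm thick, 170 mm wide, its last 28 mm a level lip 140 mm wide. Open, this edge stands about 200 mm above the counter and 47 mm beyond the hinge line; axes as for the caddy's.
- mug: a yellow mug, 85 mm high, standing between the two boxes; origin under its centre; to be left alone
- tumbler: a grey-brown tumbler, 90 mm high, standing in front of the gap between the boxes; origin under its centre; to be left alone
- jar: a glass jar with a cap, 100 mm high, at the left, beyond the mill; origin under its centre; to be left alone
- bowl: a white bowl, 50 mm high, behind the mug; origin under its centre; to be left alone
- mill: a wooden pepper mill, 125 mm high, at the left; origin under its centre; to be left alone
- glass: a drinking glass, 100 mm high, at the right; origin under its centre; to be left alone
- spoon: a steel spoon with a wooden handle, lying at the right, beyond the glass; to be left alone
Things that resemble listed ones, but are neither listed nor needed, are in the scene too. Leave any blue, orange or yellow look-alike of the biscuit_box alone.

How it is judged:
By the outcome, as a careful person would: the job done as asked, in the order asked, and still so for the second after the job is handed in, with the robot touching nothing.
It also fails if it takes over 54 s, if anything falls off the work surface, if the arm or the gripper's body presses on something with over 40 N, if the wrist force passes 120 N, or if a joint passes its speed limit or range.

ROBOT

A 6-joint arm with a two-finger parallel gripper is mounted at the origin on the work surface. World frame = base frame: x ahead of the robot, y to its left, z up, the work surface at z = 0. Lengths are in m, angles in rad, forces in N, time in s.
With the tool pointing down it reaches from about 0.35 to 0.775 m from the base axis. Payload 5.5 kg.
Tool frame: the origin (TCP) lies on the centre line of the jaws, within the pads' length; the fingertips stand 22 mm ahead of it and the grasp point (between the pads) lies 3 mm ahead of it; z points along the fingers, y is the line along which they close (so a half turn about z gives the same grasp; the last joint's range is limited). The gripper opens to 85 mm and grips with 20 to 120 N. Pads are 22 mm wide; open, the fingers measure 114 mm over their backs; the gripper's body (76 mm by 85 mm) begins 54 mm behind the grasp point. The pads swing forward as they close: fully open they stand 13 mm farther back than shut.
Start: joints at [-1.422, 0.313, 0.046, 1.304, 0, 1.431], TCP at [0.164, -0.551, 0.253] pointing down, gripper open.
Joint ranges: [-2.76, 2.76], [-0.86, 1.69], [-1.03, 1.26], [-2.2, 2.34], [-1.47, 1.5], [-3.14, 3.14]. Speed limits (rad/s): [2.57, 2.57, 3.14, 3.14, 3.14, 3.14].

INTERFACE

Orientations are given as a unit quaternion [w, x, y, z].
In Python, from workcell import * gives the robot as it stands.
- The arm moves only by the tool move_arm, never from a script. Its arguments are lists of equal length, an entry for each row: "translation": the shift along the tool's x, y, z in mm, a list of three; "angular": the turn, a rotation vector about the tool's x, y, z in degrees, a list of three; "grip": the finger opening in mm, from 0 to 85.4. A call has 1 to 10 rows; each row shifts and turns the commanded pose from where the row before left it, along the tool's axes as they then stand; what a row does not reach is not made up. A row lasts 1/10 s, in which the tool goes at most 50 mm and 8.59 degrees, less where a joint would pass 70% of its speed; a pose out of reach is approached as far as the arm can. A call with a gripper value outside its range is refused whole. The fingers move at their own pace and stop on an object; the grip force is fixed at half the most. Time passes only in rows, so rows that do not move let the fingers close. It gives the time, the measured TCP pose, the force, the opening and the grip force at its end, in the units of the state.
- get_state(): the state, without advancing time (a new reading comes with each control period).
- read_camera(name): name is "side" or "top" or "wrist"; returns (picture, depth): 420x560x3 uint8, red, green, blue; 420x560 float32, m along the optical axis (not along the pixel's ray), 0 where there is no reading.
- camera_model(name): a dict with "camera_matrix" (3x3 intrinsics, pixels), "position" and "orientation" of the camera in the world. Camera axes: x right, y down, z forward; pixel columns grow to the right and rows downward; lengths in m; the calibration is good to about 2 mm. A picture is of the moment at which its call begins: read the wrist's pose just before it. camera_model takes no time and is no camera call; for the wrist camera it gives the pose at the moment of the call.
- job_done(): hands the job in; it is judged then, once.
The state is a dict: "t": time; "q": joint angles; "qvel": joint speeds; "tau": joint torques, N m; "tool_pos": TCP position; "tcp_rot": TCP orientation; "force": force on the tool from outside, world axes, zero at the start; "moment": the same for the moment, N m; "finger_gap": finger opening in m; "grasp_force": force on a finger pad.
Only numpy, scipy, OpenCV 4.12 (cv2) and the standard library are available. Lean on these libraries where they do the work, as an engineer would, in place of code of your own. Each camera call takes 0.05 s, during which the arm holds its last target. There are 200 camera calls.

## Working session

There is one attempt and no reset: what is moved stays moved. The work goes in short steps, Python scripts to look and compute and a tool call to move; the robot and the scene stay as the last step left them, time stands still between calls to the robot, and variables do not carry over. Pictures are saved under pics/ and viewed, at most 10 in all, crops included, and the job is handed in when it is done.

Besides the shell and the picture viewer there is one more tool, called after "Emit:" by a JSON object that holds its "op" and its "data", one argument or row to a line. move_arm: Moves the arm, as the interface text tells. Its arguments: {"type":"object","properties":{"translation":{"type":"array","items":{"type":"array","items":{"type":"number"}}},"angular":{"type":"array","items":{"type":"array","items":{"type":"number"}}},"grip":{"type":"array","items":{"type":"number"}}},"required":["translation","angular","grip"]}

```bash
ls; mkdir -p pics; python3 - <<'E'
from workcell import *
import cv2,numpy as np
for n in ("top","side"):
    p,d=read_camera(n); m=camera_model(n)
    cv2.imwrite(f"pics/{n}.png",cv2.resize(p[:,:,::-1],(800,600)))
    np.savez(f"{n}.npz",p=p,d=d,K=m["camera_matrix"],t=m["position"],q=m["orientation"])
    print(n,m)
print(get_state())
E
```

```text
pics
top {'camera_matrix': array([[452.91619776,   0.        , 275.76285913],
       [  0.        , 452.91619776, 205.9781209 ],
       [  0.        ,   0.        ,   1.        ]]), 'position': array([0.36419612, 0.02842253, 1.31914923]), 'orientation': array([-0.04336833,  0.70846356, -0.70164351,  0.0624095 ])}
side {'camera_matrix': array([[460.40490314,   0.        , 276.8938293 ],
       [  0.        , 460.40490314, 214.50540281],
       [  0.        ,   0.        ,   1.        ]]), 'position': array([0.28127839, 0.96533701, 1.25759217]), 'orientation': array([ 0.04833125, -0.13525606,  0.92480441, -0.35228779])}
{'t': 0.1, 'q': array([-1.42161456e+00,  3.13924013e-01,  4.50621533e-02,  1.30360915e+00,
        4.61631669e-05,  1.43115245e+00]), 'qvel': array([ 0.00207004, -0.00127682,  0.00298161, -0.00069907,  0.00061619,
        0.0001974 ]), 'tau': array([ 1.77989790e-03, -4.81728208e+01,  2.99243385e+01,  1.27857656e-02,
       -2.14228648e-04,  1.17518923e-06]), 'tool_pos': array([ 0.16368898, -0.55075407,  0.25248631]), 'tcp_rot': array([-8.37443721e-04,  9.89590234e-01,  1.43911317e-01,  1.90880863e-05]), 'force': array([ 0.06823008, -0.46914992,  0.83146909]), 'moment': array([ 0.03004349,  0.02790579, -0.02790442]), 'grasp_force': 0.0, 'finger_gap': 0.08497924320583897}
```

View pics/top.png

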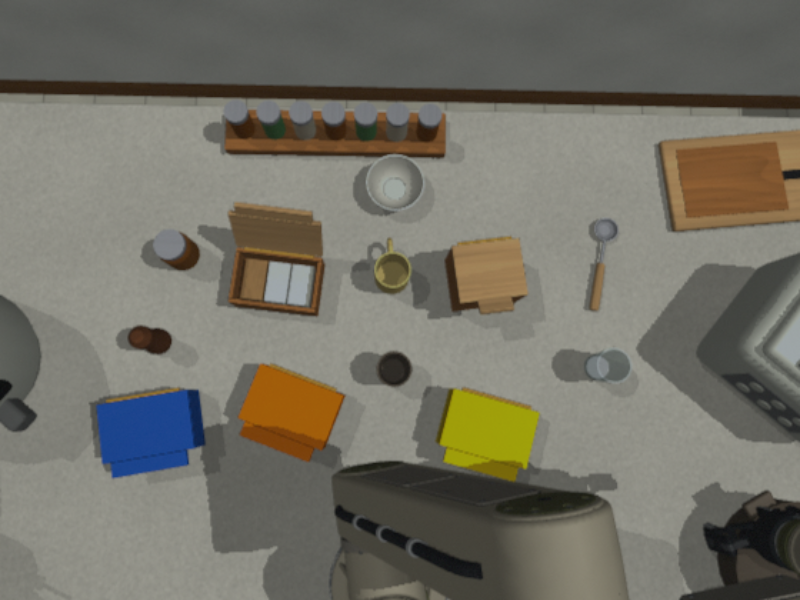

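View pics/side.png

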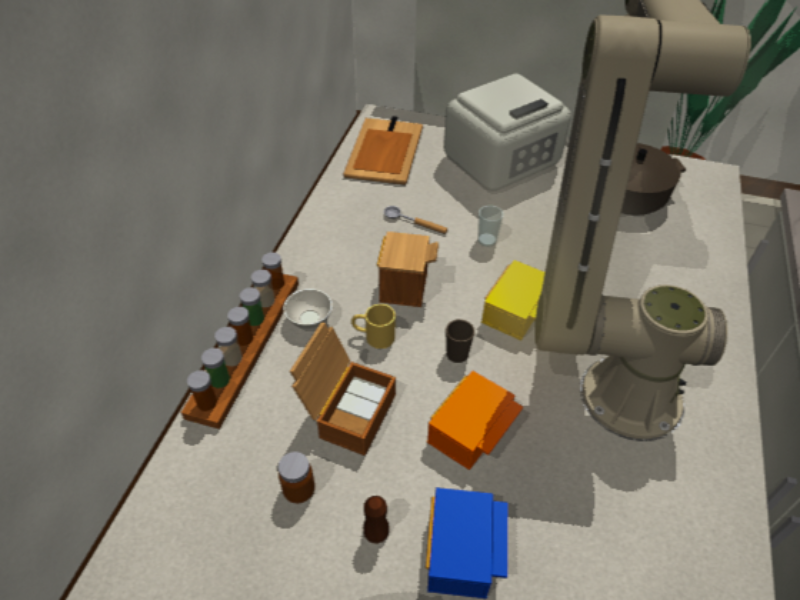

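Top view (800x600): the biscuit-box candidates are the open wooden box at (277,265), blue (150,430), orange (290,410) and yellow (490,430). I choose the open wooden one, whose lid leans back at (277,232). The only caddy is the tall wooden box at (487,272), with its lip at (495,305). The side view agrees: the open box is at (345,390) and the caddy at (403,265). Next is one close crop, plus a depth measurement.

```bash
cat > h.py <<'E'
import numpy as np,cv2
from scipy.spatial.transform import Rotation as R
def load(n):
    z=np.load(n+".npz"); return z
def cloud(z):
    d=z["d"];K=z["K"];v,u=np.indices(d.shape)
    P=np.stack([(u-K[0,2])/K[0,0]*d,(v-K[1,2])/K[1,1]*d,d],-1)
    q=z["q"]; return P@R.from_quat([q[1],q[2],q[3],q[0]]).as_matrix().T+z["t"]
E
python3 - <<'E'
from h import *
z=load("top");W=cloud(z)
cv2.imwrite("pics/crop.png",cv2.resize(z["p"][135:230,150:380,::-1],None,fx=3.4,fy=3.4,interpolation=cv2.INTER_CUBIC))
def rect(P,name):
    c,s,a=cv2.minAreaRect((P[:,:2]*1000).astype(np.float32)); print(name,len(P),np.round(c,1),np.round(s,1),round(a,1),"z",np.round(np.median(P[:,2]),4))
for n in("top","side"):
    W=cloud(load(n)); f=W.reshape(-1,3)
    ctr=np.median(f[(abs(f[:,2])<.02)],0); print(n,"table z",ctr[2])
    # caddy lid
    reg=(f[:,0]>.4)&(f[:,0]<.75)
    m=reg&(f[:,1]<-.05)&(f[:,1]>-.32)
    rect(f[m&(f[:,2]>.122)&(f[:,2]<.135)],"caddy lid plate")
    L=f[m&(f[:,2]>.1355)&(f[:,2]<.16)]; rect(L,"lip")
    b=reg&(f[:,1]>.12)&(f[:,1]<.36)
    rect(f[b&(f[:,2]>.064)&(f[:,2]<.074)],"biscuit rim")
    l=f[b&(f[:,2]>.085)&(f[:,2]<.22)]
    c=l.mean(0);u,s,vt=np.linalg.svd(l-c);print("biscuit lid",len(l),c,"n",vt[2],"max z",l[:,2].max(), "s",s/len(l)**.5)
W=cloud(load("top"))
for nm,(u,v) in dict(mug=(392,270),tumbler=(394,368),bowl=(395,183),jar=(170,245),mill=(140,337),glass=(600,367)).items(): print(nm,np.round(W[int(v*.7),int(u*.7)],3))
E
```

```text
top table z 0.0006747372908368909
caddy lid plate 1985 [ 584.2 -182.1] [143.3 130.6] 7.9 z 0.1307
lip 237 [ 579.1 -182.4] [134.1 126.4] 8.1 z 0.1388
biscuit rim 588 [524.  235.1] [170.8 236. ] 83.8 z 0.0702
biscuit lid 1756 [0.6645114  0.21844824 0.14920657] n [-0.91203637  0.10260129  0.39706755] max z 0.2065072996973838 s [0.04767176 0.03785927 0.00914401]
side table z 0.0007913747585255315
caddy lid plate 844 [ 587.8 -182.2] [135.8 137.4] 6.3 z 0.1305
lip 109 [ 579.1 -178.8] [135.4 123.1] 8.6 z 0.1387
biscuit rim 530 [521.3 237.1] [173.9 243.5] 81.8 z 0.0698
biscuit lid 1456 [0.66444722 0.22426664 0.14616682] n [-0.91629747  0.10827836  0.38558365] max z 0.20573686120444057 s [0.04847103 0.03696214 0.00842295]
mug [ 0.613 -0.001  0.007]
tumbler [ 0.414 -0.005  0.004]
bowl [ 0.8   -0.005  0.006]
jar [0.64  0.428 0.097]
mill [0.462 0.461 0.126]
glass [ 0.42  -0.429  0.   ]
```

View pics/crop.png

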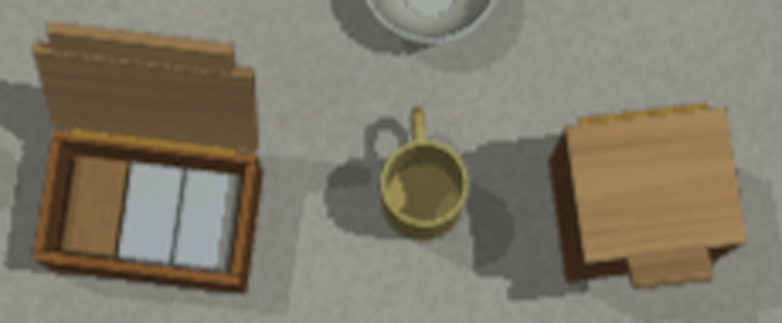

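Crop: the open wooden box has its rim corners at (38,263), (245,290), (260,155) and (52,133), with lid edge (48,38)–(232,62). The caddy's lid corners are (585,262), (745,242), (725,110) and (567,128), with lip front (635,287)–(712,278). The choice is confirmed.

```bash
python3 - <<'E'
from h import *
z=load("top");K=z["K"];q=z["q"];M=R.from_quat([q[1],q[2],q[3],q[0]]).as_matrix()
def at(c,h):
    u,v=c[0]/3.4+150-.35,c[1]/3.4+135-.35
    r=M@np.array([(u-K[0,2])/K[0,0],(v-K[1,2])/K[1,1],1]); return z["t"]+r*(h-z["t"][2])/r[2]
for c,h in [((38,263),.07),((245,290),.07),((260,155),.07),((52,133),.07),((48,38),.2),((232,62),.2),((585,262),.13),((745,242),.13),((725,110),.13),((567,128),.13),((635,287),.15),((712,278),.15)]:
    print(c,np.round(at(c,h),4))
for n in("top","side"):
    f=cloud(load(n)).reshape(-1,3)
    b=f[(f[:,0]>.45)&(f[:,0]<.8)&(f[:,1]>.1)&(f[:,1]<.38)]
    rim=b[(b[:,2]>.064)&(b[:,2]<.074)&(b[:,0]<.63)&(b[:,0]>.5)]
    print(n,"rim",cv2.minAreaRect((rim[:,:2]*1000).astype(np.float32)))
    l=b[(b[:,2]>.1)&(b[:,2]<.22)&(b[:,0]>.6)&(abs(b[:,1]-.23)<.06)]
    c=np.median(l,0); 
    for _ in range(5):
        u,s,vt=np.linalg.svd(l-l.mean(0),full_matrices=False); r=(l-l.mean(0))@vt[2]; l=l[abs(r)<max(.003,1.5*r.std())]
    print("lid plane",l.mean(0),vt[2],len(l),r.std())
    t=f[(f[:,0]>.45)&(f[:,0]<.75)&(f[:,1]<-.08)&(f[:,1]>-.3)&(f[:,2]>.125)]
    print("caddy max z",np.sort(t[:,2])[-8:], t[t[:,2].argmax()])
    k=t[t[:,2]<.134]; print(cv2.minAreaRect((k[:,:2]*1000).astype(np.float32)))
E
```

```text
(38, 263) [0.5323 0.3132 0.07  ]
(245, 290) [0.512  0.1448 0.07  ]
(260, 155) [0.6243 0.1353 0.07  ]
(52, 133) [0.6404 0.3066 0.07  ]
(48, 38) [0.684  0.2838 0.2   ]
(232, 62) [0.6676 0.1467 0.2   ]
(585, 262) [ 0.5298 -0.1253  0.13  ]
(745, 242) [ 0.5471 -0.2516  0.13  ]
(725, 110) [ 0.6532 -0.238   0.13  ]
(567, 128) [ 0.6368 -0.1118  0.13  ]
(635, 287) [ 0.5081 -0.1611  0.15  ]
(712, 278) [ 0.5157 -0.2207  0.15  ]
top rim ((581.8446044921875, 228.8314666748047), (170.78720092773438, 111.17289733886719), 83.83796691894531)
lid plane [0.66732425 0.22967055 0.15367705] [-0.93099498  0.10610718  0.34927012] 1020 0.0011948276512826878
caddy max z [0.14621298 0.14628073 0.14639628 0.1466883  0.14719147 0.14750335
 0.14796309 0.14964657] [ 0.52203121 -0.21017258  0.14964657]
((583.640869140625, -182.23721313476562), (142.10391235351562, 130.3995819091797), 7.6342902183532715)
side rim ((582.1940307617188, 228.05282592773438), (174.65785217285156, 113.99962615966797), 83.43233489990234)
lid plane [0.66758938 0.23213021 0.15262456] [-0.93210935  0.10184694  0.34756203] 798 0.0014563015797176813
caddy max z [0.14534562 0.14646535 0.14655849 0.14764341 0.14765141 0.14838007
 0.14870341 0.1502738 ] [ 0.51734448 -0.20096492  0.1502738 ]
((587.808349609375, -182.24813842773438), (135.76177978515625, 137.39739990234375), 6.345339298248291)
```

Biscuit box: centre (0.581, 0.2285), yaw −6.4°, hinge (0.636, 0.222, 0.07). Caddy: yaw about +7.8°, with the lip front centre near (0.512, −0.191). I start by turning the tool in place, lifting it and closing the fingers.

Emit:
{"op": "move_arm", "data": {
  "translation": [
    [0, 0, -5],
    [0, 0, -5],
    [0, 0, -5],
    [0, 0, -5],
    [0, 0, -5],
    [0, 0, -5],
    [0, 0, -5],
    [0, 0, -5],
    [0, 0, -5],
    [0, 0, -5]
  ],
  "angular": [
    [0, 0, -8.5],
    [0, 0, -8.5],
    [0, 0, -8.5],
    [0, 0, -8.5],
    [0, 0, -8.5],
    [0, 0, -8.5],
    [0, 0, -8.5],
    [0, 0, -8.5],
    [0, 0, -8.5],
    [0, 0, -8.5]
  ],
  "grip": [0, 0, 0, 0, 0, 0, 0, 0, 0, 0]
}}

```text
t: 1.1
tool_pos: [0.1637, -0.551, 0.303]
tcp_rot: [-0.0, 0.63, 0.777, 0.0]
force: [0.2, 0.1, -0.1]
finger_gap: -0.0001
grasp_force: 0.0
```

Emit:
{"op": "move_arm", "data": {
  "translation": [
    [0, 0, 0],
    [0, 0, 0],
    [0, 0, 0],
    [0, 0, 0],
    [0, 0, 0],
    [0, 0, 0],
    [0, 0, 0],
    [0, 0, 0],
    [0, 0, 0],
    [0, 0, 0]
  ],
  "angular": [
    [0, 0, -8.5],
    [0, 0, -8.5],
    [0, 0, -8.5],
    [0, 0, -8.5],
    [0, 0, -8.5],
    [0, 0, -8.5],
    [0, 0, -8.5],
    [0, 0, -8.5],
    [0, 0, -4.1],
    [0, 0, 0]
  ],
  "grip": [0, 0, 0, 0, 0, 0, 0, 0, 0, 0]
}}

```text
t: 2.1
tool_pos: [0.1637, -0.551, 0.3028]
tcp_rot: [-0.0, 0.055, 0.998, 0.0]
force: [-0.2, -0.1, -0.2]
finger_gap: 0.0002
grasp_force: 0.0
```

```bash
cat > go.py <<'E'
import sys,numpy as np
from workcell import *
from scipy.spatial.transform import Rotation as R
s=get_state();q=s["tcp_rot"];M=R.from_quat([q[1],q[2],q[3],q[0]])
print("t",s["t"],"pos",s["tool_pos"].round(4),"q deg",np.degrees(s["q"]).round(1),"F",s["force"].round(1),"gap",round(s["finger_gap"],4))
print("axes x",M.as_matrix()[:,0].round(3),"z",M.as_matrix()[:,2].round(3))
for a in sys.argv[1:]:
    T=np.array(eval(a));d=M.inv().apply(T-s["tool_pos"])*1000
    print(a,"tool shift mm",d.round(1),"rows",np.linalg.norm(d)/50)
E
python3 go.py "(.7185,.2131,.31)"
```

```text
t 2.1 pos [ 0.1637 -0.551   0.3028] q deg [-81.5  17.6   9.   81.5  -0.  -75.1] F [-0.2 -0.1 -0.2] gap 0.0002
axes x [-0.994  0.111  0.   ] z [-0.     0.001 -1.   ]
(.7185,.2131,.31) tool shift mm [-466.9  820.8   -6.5] rows 18.88569047031617
```

Emit:
{"op": "move_arm", "data": {
  "translation": [
    [-23.3, 41, -0.5],
    [-23.3, 41, -0.5],
    [-23.3, 41, -0.5],
    [-23.3, 41, -0.5],
    [-23.3, 41, -0.5],
    [-23.3, 41, -0.5],
    [-23.3, 41, -0.5],
    [-23.3, 41, -0.5],
    [-23.3, 41, -0.5],
    [-23.3, 41, -0.5]
  ],
  "angular": [
    [0, 0, 0],
    [0, 0, 0],
    [0, 0, 0],
    [0, 0, 0],
    [0, 0, 0],
    [0, 0, 0],
    [0, 0, 0],
    [0, 0, 0],
    [0, 0, 0],
    [0, 0, 0]
  ],
  "grip": [0, 0, 0, 0, 0, 0, 0, 0, 0, 0]
}}

```text
t: 3.1
tool_pos: [0.4414, -0.1677, 0.3083]
tcp_rot: [0.0, 0.057, 0.998, -0.0]
force: [0.8, -0.9, 1.2]
finger_gap: -0.0
grasp_force: 0.0
```

Emit:
{"op": "move_arm", "data": {
  "translation": [
    [-23.3, 41, -0.5],
    [-23.3, 41, -0.5],
    [-23.3, 41, -0.5],
    [-23.3, 41, -0.5],
    [-23.3, 41, -0.5],
    [-23.3, 41, -0.5],
    [-23.3, 41, -0.5],
    [-23.3, 41, -0.5],
    [-23.3, 41, -0.5],
    [-23.3, 41, -0.5]
  ],
  "angular": [
    [0, 0, 0],
    [0, 0, 0],
    [0, 0, 0],
    [0, 0, 0],
    [0, 0, 0],
    [0, 0, 0],
    [0, 0, 0],
    [0, 0, 0],
    [0, 0, 0],
    [0, 0, 0]
  ],
  "grip": [0, 0, 0, 0, 0, 0, 0, 0, 0, 0]
}}

```text
t: 4.1
tool_pos: [0.7183, 0.2139, 0.3131]
tcp_rot: [0.0, 0.056, 0.998, -0.0]
force: [1.5, 0.7, 1.4]
finger_gap: 0.0001
grasp_force: 0.0
```

```bash
python3 go.py "(.7185,.2131,.197)"; python3 - <<'E'
from workcell import *
import cv2,numpy as np
p,d=read_camera("side"); cv2.imwrite("pics/s2.png",cv2.resize(p[180:340,160:320,::-1],(600,600)))
E
```

```text
t 4.1 pos [0.7183 0.2139 0.3131] q deg [10.5 42.1 50.4 98.3 -0.  16.9] F [1.5 0.7 1.4] gap 0.0001
axes x [-0.994  0.113 -0.   ] z [ 0. -0. -1.]
(.7185,.2131,.197) tool shift mm [ -0.3  -0.7 116.1] rows 2.3227129894899634
```

View pics/s2.png

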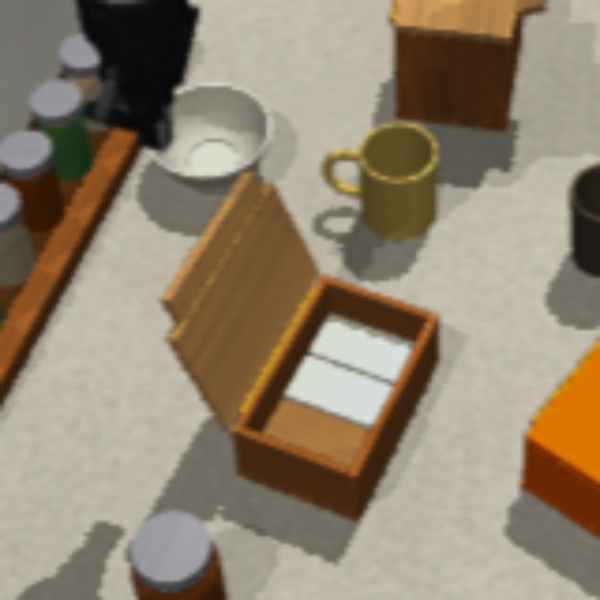

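The side view shows the lid leaning back with its edge at (165,300)–(250,175). The fingertip is near (150,140). I'll project the tip as a check before descending.

```bash
python3 - <<'E'
from h import *
z=load("side");q=z["q"];M=R.from_quat([q[1],q[2],q[3],q[0]]).as_matrix()
for P in [(.7183,.2139,.291),(.683,.217,.2),(.7185,.213,.175)]:
    c=M.T@(np.array(P)-z["t"]);p=z["K"]@c/c[2];print(P,(p[0]-160)*3.75,(p[1]-180)*3.75)
E
```

```text
(0.7183, 0.2139, 0.291) 154.17780866717845 143.64847633897782
(0.683, 0.217, 0.2) 208.483801530253 233.48814381959033
(0.7185, 0.213, 0.175) 171.49951904473127 239.04388446902558
```

Emit:
{"op": "move_arm", "data": {
  "translation": [
    [0, 0, 25],
    [0, 0, 30],
    [0, 0, 30],
    [0, 0, 20],
    [0, 0, 11],
    [0, 0, 0]
  ],
  "angular": [
    [0, 0, 0],
    [0, 0, 0],
    [0, 0, 0],
    [0, 0, 0],
    [0, 0, 0],
    [0, 0, 0]
  ],
  "grip": [0, 0, 0, 0, 0, 0]
}}

```text
t: 4.75
tool_pos: [0.7165, 0.2118, 0.195]
tcp_rot: [-0.002, 0.056, 0.998, -0.001]
force: [-0.2, 0.6, -0.0]
finger_gap: -0.0
grasp_force: 0.0
```

Emit:
{"op": "move_arm", "data": {
  "translation": [
    [5, 0, 0],
    [6, 0, 0],
    [6, 0, 0],
    [6, 0, 0],
    [6, 0, 0],
    [6, 0, 0],
    [6, 0, 0],
    [6, 0, 0],
    [6, 0, 0],
    [6, 0, 0]
  ],
  "angular": [
    [0, 0, 0],
    [0, 0, 0],
    [0, 0, 0],
    [0, 0, 0],
    [0, 0, 0],
    [0, 0, 0],
    [0, 0, 0],
    [0, 0, 0],
    [0, 0, 0],
    [0, 0, 0]
  ],
  "grip": [0, 0, 0, 0, 0, 0, 0, 0, 0, 0]
}}

```text
t: 5.75
tool_pos: [0.6584, 0.2187, 0.1971]
tcp_rot: [-0.0, 0.055, 0.998, -0.0]
force: [-0.5, -0.5, -0.4]
finger_gap: -0.0001
grasp_force: 0.1
```

```bash
cat > lid.py <<'E'
from h import *
from workcell import *
def lidang(hx,hy,yaw,zh,w,n="side"):
    m=camera_model(n);p,d=read_camera(n)
    f=cloud(dict(d=d,K=m["camera_matrix"],t=np.array(m["position"]),q=m["orientation"])).reshape(-1,3)-[hx,hy,zh]
    c,s=np.cos(yaw),np.sin(yaw); x=f[:,0]*c+f[:,1]*s; y=-f[:,0]*s+f[:,1]*c; z=f[:,2]
    k=(abs(y)<w)&(z>-.005)&(np.hypot(x,z)<.15)&(np.hypot(x,z)>.05)
    a=np.arctan2(z[k],-x[k]); h,e=np.histogram(a,bins=np.arange(-.1,2.6,.1)); print("lid angle hist",{round(float(b),1):int(v) for b,v in zip(e,h) if v})
    return p
if __name__=="__main__": lidang(.636,.2224,np.radians(-6.4),.07,.08)
E
python3 go.py;python3 lid.py
```

```text
t 5.75 pos [0.6584 0.2187 0.1971] q deg [11.8 32.6 17.4 74.8 -0.  18.1] F [-0.5 -0.5 -0.4] gap -0.0001
axes x [-0.994  0.111  0.   ] z [-0. -0. -1.]
lid angle hist {-0.1: 87, 0.0: 75, 1.5: 482, 1.6: 198, 1.7: 5, 1.8: 2}
```

Emit:
{"op": "move_arm", "data": {
  "translation": [
    [5, 0, 0],
    [5, 0, 0],
    [5, 0, 0],
    [5, 0, 0],
    [5, 0, 0],
    [5, 0, 0],
    [5, 0, 0],
    [0, 0, 0],
    [0, 0, 0]
  ],
  "angular": [
    [0, 0, 0],
    [0, 0, 0],
    [0, 0, 0],
    [0, 0, 0],
    [0, 0, 0],
    [0, 0, 0],
    [0, 0, 0],
    [0, 0, 0],
    [0, 0, 0]
  ],
  "grip": [0, 0, 0, 0, 0, 0, 0, 0, 0]
}}

```text
t: 6.7
tool_pos: [0.6242, 0.2227, 0.1974]
tcp_rot: [0.0, 0.055, 0.998, -0.0]
force: [-0.2, -0.8, 1.2]
finger_gap: -0.0
grasp_force: 0.0
```

```bash
python3 go.py;python3 lid.py
```

```text
t 6.7 pos [0.6242 0.2227 0.1974] q deg [12.7 28.9 11.3 72.4 -0.  19. ] F [-0.2 -0.8  1.2] gap -0.0
axes x [-0.994  0.11  -0.   ] z [ 0. -0. -1.]
lid angle hist {-0.1: 86, 0.0: 76, 1.1: 26, 1.2: 169, 1.3: 27, 1.4: 33, 1.5: 1}
```

The lid is past upright at about 1.2 rad and falling. I lift away and turn the yaw to match the caddy.

Emit:
{"op": "move_arm", "data": {
  "translation": [
    [0, 0, -13],
    [0, 0, -13],
    [0, 0, -13],
    [0, 0, -13],
    [0, 0, -13],
    [0, 0, -13],
    [0, 0, -13],
    [0, 0, -13],
    [0, 0, -13],
    [0, 0, -13]
  ],
  "angular": [
    [0, 0, -1.4],
    [0, 0, -1.4],
    [0, 0, -1.4],
    [0, 0, -1.4],
    [0, 0, -1.4],
    [0, 0, -1.4],
    [0, 0, -1.4],
    [0, 0, -1.4],
    [0, 0, -1.4],
    [0, 0, -1.4]
  ],
  "grip": [0, 0, 0, 0, 0, 0, 0, 0, 0, 0]
}}

```text
t: 7.75
tool_pos: [0.6245, 0.2226, 0.3295]
tcp_rot: [0.001, -0.068, 0.998, 0.0]
force: [-0.3, 0.3, -0.5]
finger_gap: -0.0002
grasp_force: 0.0
```

```bash
python3 go.py "(.43,-.204,.33)";python3 lid.py; python3 - <<'E'
from h import *
f=cloud(load("top")).reshape(-1,3)
k=f[(abs(f[:,1]+.19)<.1)&(f[:,0]>.2)&(f[:,0]<.45)&(f[:,2]>.03)]
print("yellow",k.min(0),k.max(0))
E
```

```text
t 7.75 pos [0.6245 0.2226 0.3295] q deg [12.7 28.6 29.2 90.5 -0.   4.9] F [-0.3  0.3 -0.5] gap -0.0002
axes x [-0.991 -0.135 -0.002] z [ 0.002  0.    -1.   ]
(.43,-.204,.33) tool shift mm [ 250.3 -396.4   -1. ] rows 9.375845688869928
lid angle hist {-0.1: 5, 0.0: 458, 0.1: 727, 0.2: 114, 0.3: 1}
yellow [ 0.20005241 -0.28069242  0.0300294 ] [ 0.37434934 -0.09000574  0.78608401]
```

Emit:
{"op": "move_arm", "data": {
  "translation": [
    [25, -39.6, 0],
    [25, -39.6, 0],
    [25, -39.6, 0],
    [25, -39.6, 0],
    [25, -39.6, 0],
    [25, -39.6, 0],
    [25, -39.6, 0],
    [25, -39.6, 0],
    [25, -39.6, 0],
    [25, -39.6, 0]
  ],
  "angular": [
    [0, 0, 0],
    [0, 0, 0],
    [0, 0, 0],
    [0, 0, 0],
    [0, 0, 0],
    [0, 0, 0],
    [0, 0, 0],
    [0, 0, 0],
    [0, 0, 0],
    [0, 0, 0]
  ],
  "grip": [0, 0, 0, 0, 0, 0, 0, 0, 0, 0]
}}

```text
t: 8.8
tool_pos: [0.4283, -0.2048, 0.3285]
tcp_rot: [0.001, -0.067, 0.998, -0.001]
force: [0.5, 0.1, -0.3]
finger_gap: 0.0003
grasp_force: 0.0
```

Emit:
{"op": "move_arm", "data": {
  "translation": [
    [0, 0, 0],
    [0, 0, 0],
    [0, 0, 0],
    [0, 0, 0],
    [0, 0, 0],
    [0, 0, 0],
    [0, 0, 0],
    [0, 0, 0],
    [0, 0, 0],
    [0, 0, 0]
  ],
  "angular": [
    [0, -5.5, 0],
    [0, -5.5, 0],
    [0, -5.5, 0],
    [0, -5.5, 0],
    [0, -5.5, 0],
    [0, -5.5, 0],
    [0, -5.5, 0],
    [0, -5.5, 0],
    [0, -5.5, 0],
    [0, -5.5, 0]
  ],
  "grip": [0, 0, 0, 0, 0, 0, 0, 0, 0, 0]
}}

```text
t: 9.8
tool_pos: [0.429, -0.2035, 0.3288]
tcp_rot: [0.463, -0.06, 0.884, 0.029]
force: [-0.1, -0.2, 0.7]
finger_gap: 0.0001
grasp_force: 0.0
```

```bash
cat >> go.py <<'E'
c,s_=np.cos(np.radians(7.8)),np.sin(np.radians(7.8)); d=s["tool_pos"]-[.5095,-.1929,0]
tip=d+M.as_matrix()@[-.011,0,.022]; f=lambda v:(round((v[0]*c+v[1]*s_)*1000,1),round((-v[0]*s_+v[1]*c)*1000,1),round(v[2]*1000,1))
print("TCP s,lat,z",f(d),"upper tip corner",f(tip))
E
python3 go.py "(.43,-.204,.125)"; python3 - <<'E'
from lid import *
p=lidang(.636,.2224,np.radians(-6.4),.07,.08)
cv2.imwrite("pics/s3.png",cv2.resize(p[100:340,160:480,::-1],(800,600)))
E
```

```text
t 9.8 pos [ 0.429  -0.2035  0.3288] q deg [-64.1 -17.7 -41.2  42.   51.2 -59.9] F [-0.1 -0.2  0.7] gap 0.0001
axes x [-0.564 -0.079 -0.822] z [ 0.815  0.107 -0.57 ]
(.43,-.204,.125) tool shift mm [166.9   0.  116.9] rows 4.075351244122118
TCP s,lat,z (np.float64(-81.2), np.float64(0.5), np.float64(328.8)) upper tip corner (np.float64(-56.8), np.float64(0.4), np.float64(325.3))
lid angle hist {-0.1: 4, 0.0: 482, 0.1: 711, 0.2: 100, 0.3: 1}
```

View pics/s3.png

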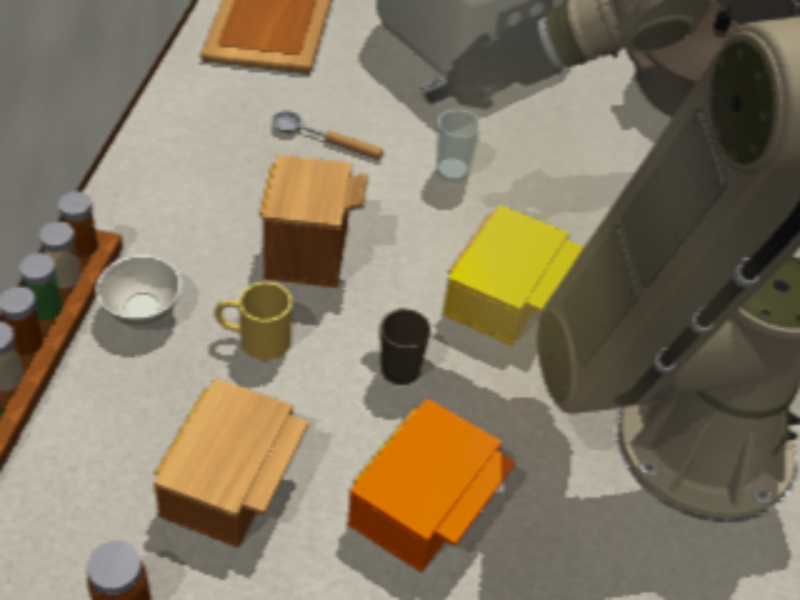

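The biscuit lid is shut: it lies flat at (235,450), and nothing else has moved. The caddy stands at (305,215) with its lip at (358,190). I move forward in front of the lip, then descend.

Emit:
{"op": "move_arm", "data": {
  "translation": [
    [-6.9, 0, 9.8],
    [-6.9, 0, 9.8],
    [-6.9, 0, 9.8],
    [16.4, 0, 11.5],
    [16.4, 0, 11.5],
    [16.4, 0, 11.5],
    [16.4, 0, 11.5],
    [16.4, 0, 11.5],
    [0, 0, 0]
  ],
  "angular": [
    [0, 0, 0],
    [0, 0, 0],
    [0, 0, 0],
    [0, 0, 0],
    [0, 0, 0],
    [0, 0, 0],
    [0, 0, 0],
    [0, 0, 0],
    [0, 0, 0]
  ],
  "grip": [0, 0, 0, 0, 0, 0, 0, 0, 0]
}}

```text
t: 10.75
tool_pos: [0.4642, -0.1974, 0.2251]
tcp_rot: [0.459, -0.058, 0.886, 0.032]
force: [-0.3, 0.6, 0.4]
finger_gap: 0.0002
grasp_force: 0.0
```

```bash
python3 go.py
```

```text
t 10.75 pos [ 0.4642 -0.1974  0.2251] q deg [-57.7  -9.9 -52.7  16.7  48.  -51.4] F [-0.3  0.6  0.4] gap 0.0002
axes x [-0.572 -0.074 -0.817] z [ 0.81   0.11  -0.576]
TCP s,lat,z (np.float64(-45.5), np.float64(1.7), np.float64(225.1)) upper tip corner (np.float64(-21.2), np.float64(1.6), np.float64(221.4))
```

q3 is nearing its −59° limit, so I'll fit a quick kinematic model from the logged poses to pick a feasible tool pitch.

```bash
cat > kin.py <<'E'
import numpy as np
from scipy.optimize import least_squares
from scipy.spatial.transform import Rotation as R
D=[([-81.45,17.99,2.58,74.69,0,82],[.1637,-.5508,.2525]),([-81.5,17.6,9,81.5,0,-75.1],[.1637,-.551,.3028]),([10.5,42.1,50.4,98.3,0,16.9],[.7183,.2139,.3131]),
([11.8,32.6,17.4,74.8,0,18.1],[.6584,.2187,.1971]),([12.7,28.9,11.3,72.4,0,19],[.6242,.2227,.1974]),([12.7,28.6,29.2,90.5,0,4.9],[.6245,.2226,.3295]),
([-64.1,-17.7,-41.2,42,51.2,-59.9],[.429,-.2035,.3288]),([-57.7,-9.9,-52.7,16.7,48,-51.4],[.4642,-.1974,.2251])]
def wr(q):
    q=np.radians(q); Rz=R.from_euler('z',q[0]); P=R.from_euler('y',q[1]-q[2]+q[3]); return q,Rz,P
def fk(x,q,sg):
    z0,az,bx,bz,cx,cz,L=x; q,Rz,P=wr(q)
    T=Rz*P*R.from_euler('z',sg*q[4])
    p=Rz.apply([0,0,z0])+Rz.apply(R.from_euler('y',q[1]).apply([0,0,az])+R.from_euler('y',q[1]-q[2]).apply([bx,0,bz])+P.apply([cx,0,cz]))+T.apply([L,0,0])
    return p,T.apply([1,0,0])
best=None
for sg in(1,-1):
    f=lambda x:np.concatenate([np.r_[fk(x,q,sg)[0]-p] for q,p in D]+[.01*(np.array(x)-[.3,.35,.35,0,.05,0,.25])*.05])
    s=least_squares(f,[.3,.35,.35,0,.05,0,.25]); 
    if best is None or s.cost<best[0].cost: best=(s,sg)
X,SG=best[0].x,best[1]
lo=np.array([-158,-49,-59,-126,-84]);hi=np.array([158,96.8,72,134,85.9])
def ik(p,a,q0):
    r=least_squares(lambda q:np.r_[(fk(X,list(q)+[0],SG)[0]-p)*10,fk(X,list(q)+[0],SG)[1]-a],q0,bounds=(lo,hi),x_scale=30)
    return r.x,np.linalg.norm(r.fun)
E
python3 - <<'E'
from kin import *
print(X.round(3),SG,"res mm",[ (1000*np.linalg.norm(fk(X,q,SG)[0]-p)).round(1) for q,p in D]); print("z pred",fk(X,D[-1][0],SG)[1],fk(X,D[-2][0],SG)[1])
for h in(7.8,-10,25):
  ex=np.array([np.cos(np.radians(h)),np.sin(np.radians(h)),0])
  lx=np.array([.9907,.1357,0])
  for p in(35,45,50,55,60):
    c,s=np.cos(np.radians(p)),np.sin(np.radians(p))
    out=[]
    for (S,Z) in [(-20,min(117,129-18*s/c)),(18,min(117,129-18*s/c)),(54,206),(155,230)]:
        U=np.array([.5095,-.1929,0])+lx*S/1000+[0,0,Z/1000]
        n=ex*s+np.array([0,0,c]); a=ex*c-np.array([0,0,s])
        q,e=ik(U-.011*n-.022*a,a,[-45,-5,-45,20,40]); out.append((q.round(0).tolist(),round(e*100,1)))
    print(h,p,out)
E
```

```text
[ 0.264  0.532  0.442  0.064  0.087 -0.039  0.38 ] 1 res mm [np.float64(80.2), np.float64(80.5), np.float64(79.7), np.float64(79.7), np.float64(80.3), np.float64(79.9), np.float64(13.1), np.float64(5.8)]
z pred [ 0.80962307  0.11004227 -0.57654244] [ 0.81456176  0.1066676  -0.5701852 ]
7.8 35 [([-57.0, 3.0, -59.0, -0.0, 48.0], np.float64(2.9)), ([-51.0, 3.0, -59.0, -8.0, 44.0], np.float64(1.5)), ([-45.0, -6.0, -52.0, 3.0, 41.0], np.float64(0.0)), ([-33.0, -1.0, -44.0, -0.0, 33.0], np.float64(0.0))]
7.8 45 [([-50.0, -2.0, -55.0, 9.0, 37.0], np.float64(0.0)), ([-44.0, 0.0, -53.0, 5.0, 34.0], np.float64(0.0)), ([-39.0, -6.0, -43.0, 18.0, 31.0], np.float64(0.0)), ([-30.0, 1.0, -34.0, 17.0, 25.0], np.float64(0.0))]
7.8 50 [([-46.0, -2.0, -51.0, 14.0, 31.0], np.float64(0.0)), ([-41.0, 0.0, -49.0, 12.0, 29.0], np.float64(0.0)), ([-37.0, -5.0, -38.0, 25.0, 27.0], np.float64(0.0)), ([-28.0, 2.0, -29.0, 25.0, 22.0], np.float64(0.0))]
7.8 55 [([-42.0, -1.0, -47.0, 20.0, 26.0], np.float64(0.0)), ([-38.0, 1.0, -45.0, 18.0, 24.0], np.float64(0.0)), ([-34.0, -3.0, -34.0, 32.0, 22.0], np.float64(0.0
[... 1751 characters left out ...]
-37.0, 10.0, -23.0, 32.0, 38.0], np.float64(0.0))]
25 50 [([-51.0, 8.0, -40.0, 30.0, 39.0], np.float64(0.0)), ([-47.0, 10.0, -38.0, 27.0, 38.0], np.float64(0.0)), ([-43.0, 5.0, -29.0, 39.0, 37.0], np.float64(0.0)), ([-34.0, 10.0, -19.0, 37.0, 33.0], np.float64(0.0))]
25 55 [([-47.0, 8.0, -38.0, 32.0, 33.0], np.float64(0.0)), ([-43.0, 9.0, -36.0, 30.0, 32.0], np.float64(0.0)), ([-40.0, 5.0, -25.0, 43.0, 31.0], np.float64(0.0)), ([-32.0, 11.0, -15.0, 43.0, 29.0], np.float64(0.0))]
25 60 [([-44.0, 7.0, -36.0, 35.0, 28.0], np.float64(0.0)), ([-40.0, 10.0, -34.0, 33.0, 27.0], np.float64(0.0)), ([-36.0, 6.0, -22.0, 47.0, 26.0], np.float64(0.0)), ([-29.0, 13.0, -11.0, 48.0, 24.0], np.float64(0.0))]
```

```bash
sed -i 's/z0,az,bx,bz,cx,cz,L=x/z0,az,bx,bz,cx,cz,L,oy=x/; s/\[0,0,z0\]/[0,oy,z0]/; s/,0,.25\]/,0,.25,.08]/g' kin.py; python3 - <<'E'
from kin import *
print(X.round(3),SG,"res mm",[ float((1000*np.linalg.norm(fk(X,q,SG)[0]-p)).round(1)) for q,p in D])
for h in(7.8,20):
  ex=np.array([np.cos(np.radians(h)),np.sin(np.radians(h)),0])
  lx=np.array([.9907,.1357,0])
  for p in(35,40,45,50,55):
    c,s=np.cos(np.radians(p)),np.sin(np.radians(p))
    out=[]
    for (S,Z) in [(-20,min(117,129-18*s/c)),(18,min(117,129-18*s/c)),(54,206),(155,230)]:
        U=np.array([.5095,-.1929,0])+lx*S/1000+[0,0,Z/1000]
        n=ex*s+np.array([0,0,c]); a=ex*c-np.array([0,0,s])
        q,e=ik(U-.011*n-.022*a,a,[-45,-5,-45,20,40]); out.append((q.round(0).tolist(),float(round(e*100,1))))
    print(h,p,out)
E
```

```text
[ 0.234  0.52   0.41   0.055  0.142 -0.001  0.279  0.08 ] 1 res mm [0.2, 0.7, 0.4, 0.6, 0.2, 0.1, 0.3, 0.2]
7.8 35 [([-58.0, 4.0, -59.0, 1.0, 48.0], 4.7), ([-52.0, 6.0, -59.0, -8.0, 45.0], 3.0), ([-47.0, -3.0, -52.0, 1.0, 42.0], 0.0), ([-37.0, 4.0, -43.0, -2.0, 35.0], 0.0)]
7.8 40 [([-55.0, 2.0, -59.0, 1.0, 43.0], 0.0), ([-50.0, 4.0, -57.0, -4.0, 40.0], 0.0), ([-45.0, -3.0, -47.0, 10.0, 38.0], 0.0), ([-35.0, 3.0, -38.0, 7.0, 31.0], 0.0)]
7.8 45 [([-53.0, 1.0, -55.0, 8.0, 38.0], 0.0), ([-48.0, 4.0, -53.0, 3.0, 36.0], 0.0), ([-43.0, -3.0, -43.0, 18.0, 33.0], 0.0), ([-34.0, 4.0, -33.0, 16.0, 28.0], 0.0)]
7.8 50 [([-50.0, 1.0, -52.0, 13.0, 33.0], 0.0), ([-45.0, 4.0, -50.0, 10.0, 31.0], 0.0), ([-41.0, -2.0, -38.0, 25.0, 29.0], 0.0), ([-32.0, 5.0, -28.0, 24.0, 25.0], 0.0)]
7.8 55 [([-48.0, 2.0, -48.0, 18.0, 28.0], 0.0), ([-43.0, 4.0, -46.0, 16.0, 26.0], 0.0), ([-39.0, -0.0, -34.0, 31.0, 25.0], 0.0), ([-31.0, 7.0, -23.0, 32.0, 21.0], 0.0)]
20 35 [([-60.0, 10.0, -51.0, 16.0, 54.0], 0.0), ([-55.0, 11.0, -50.0, 9.0, 52.0], 0.0), ([-51.0, 3.0, -42.0, 19.0, 51.0], 0.0), ([-40.0, 8.0, -35.0, 12.0, 45.0], 0.0)]
20 40 [([-58.0, 8.0, -49.0, 19.0, 49.0], 0.0), ([-53.0, 9.0, -48.0, 14.0, 47.0], 0.0), ([-49.0, 3.0, -39.0, 25.0, 46.0], 0.0), ([-39.0, 8.0, -31.0, 20.0, 41.0], 0.0)]
20 45 [([-56.0, 7.0, -47.0, 22.0, 43.0], 0.0), ([-51.0, 9.0, -45.0, 18.0, 42.0], 0.0), ([-47.0, 3.0, -35.0, 30.0, 40.0], 0.0), ([-37.0, 9.0, -26.0, 27.0, 37.0], 0.0)]
20 50 [([-53.0, 6.0, -44.0, 25.0, 38.0], 0.0), ([-48.0, 8.0, -42.0, 22.0, 37.0], 0.0), ([-44.0, 3.0, -32.0, 35.0, 35.0], 0.0), ([-36.0, 10.0, -22.0, 33.0, 32.0], 0.0)]
20 55 [([-50.0, 6.0, -42.0, 28.0, 33.0], 0.0), ([-46.0, 8.0, -40.0, 26.0, 32.0], 0.0), ([-42.0, 4.0, -28.0, 40.0, 30.0], 0.0), ([-34.0, 11.0, -17.0, 40.0, 28.0], 0.0)]
```

The fit is good to under 1 mm. A pitch of 45° below level is feasible along the whole path.

Emit:
{"op": "move_arm", "data": {
  "translation": [
    [0, 0, 0],
    [0, 0, 0],
    [12.5, 0, 12.5],
    [12.5, 0, 12.5],
    [12.5, 0, 12.5],
    [12.5, 0, 12.5],
    [12.5, 0, 12.5],
    [12.5, 0, 12.5],
    [0, 0, 0]
  ],
  "angular": [
    [0, 5, 0],
    [0, 5, 0],
    [0, 0, 0],
    [0, 0, 0],
    [0, 0, 0],
    [0, 0, 0],
    [0, 0, 0],
    [0, 0, 0],
    [0, 0, 0]
  ],
  "grip": [0, 0, 0, 0, 0, 0, 0, 0, 0]
}}

```text
t: 11.65
tool_pos: [0.4646, -0.1981, 0.1204]
tcp_rot: [0.381, -0.061, 0.922, 0.026]
force: [0.3, 0.6, -0.3]
finger_gap: 0.0001
grasp_force: 0.0
```

```bash
python3 go.py; python3 - <<'E'
from workcell import *
import cv2
p,d=read_camera("wrist"); q,_=read_camera("side")
import numpy as np
cv2.imwrite("pics/s4.png",np.hstack([cv2.resize(p[:,:,::-1],(400,300)),cv2.resize(q[110:230,240:400,::-1],(400,300))]))
E
```

```text
t 11.65 pos [ 0.4646 -0.1981  0.1204] q deg [-52.9   0.5 -55.4   8.1  38.  -51.4] F [ 0.3  0.6 -0.3] gap 0.0001
axes x [-0.702 -0.093 -0.706] z [ 0.699  0.095 -0.709]
TCP s,lat,z (np.float64(-45.2), np.float64(0.9), np.float64(120.4)) upper tip corner (np.float64(-21.9), np.float64(0.9), np.float64(112.6))
```

View pics/s4.png

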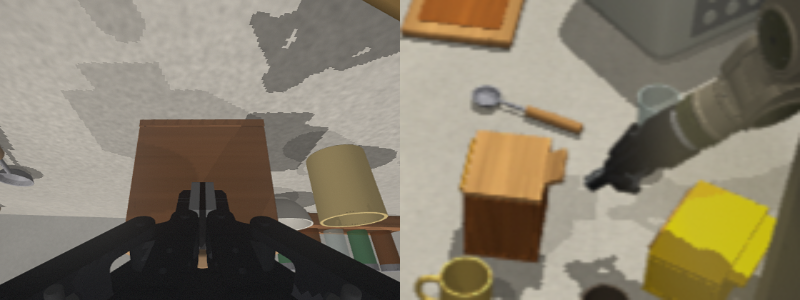

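The tip is centred in front of the caddy, just ahead of the lip (right panel: tip (590,185), lip (560,165)). I slide it in under the lip.

Emit:
{"op": "move_arm", "data": {
  "translation": [
    [2, 0, 2],
    [-4.7, 0, 4.7],
    [-4.7, 0, 4.7],
    [-4.7, 0, 4.7],
    [-4.7, 0, 4.7],
    [-4.7, 0, 4.7],
    [-4.7, 0, 4.7],
    [0, 0, 0]
  ],
  "angular": [
    [0, 0, 0],
    [0, 0, 0],
    [0, 0, 0],
    [0, 0, 0],
    [0, 0, 0],
    [0, 0, 0],
    [0, 0, 0],
    [0, 0, 0]
  ],
  "grip": [0, 0, 0, 0, 0, 0, 0, 0]
}}

```text
t: 12.55
tool_pos: [0.5052, -0.1929, 0.1185]
tcp_rot: [0.382, -0.062, 0.922, 0.025]
force: [-0.2, -0.1, -1.0]
finger_gap: -0.0003
grasp_force: 0.0
```

```bash
python3 go.py; python3 - <<'E'
from lid import *
hx,hy=.5095+.138*.9907,-.1929+.138*.1357
p=lidang(hx,hy,np.radians(7.8),.12,.06,"top")
E
```

```text
t 12.55 pos [ 0.5052 -0.1929  0.1185] q deg [-47.4   3.6 -53.5   3.1  35.5 -45.4] F [-0.2 -0.1 -1. ] gap -0.0003
axes x [-0.7   -0.095 -0.707] z [ 0.701  0.095 -0.707]
TCP s,lat,z (np.float64(-4.3), np.float64(0.6), np.float64(118.5)) upper tip corner (np.float64(19.1), np.float64(0.5), np.float64(110.7))
lid angle hist {-0.1: 8, 0.0: 198, 0.1: 937, 0.2: 127, 0.3: 3}
```

Emit:
{"op": "move_arm", "data": {
  "translation": [
    [-5.3, 0, -5.3],
    [-5.3, 0, -5.3],
    [-5.9, 0, -4.5],
    [-5.9, 0, -4.5],
    [-5.9, 0, -4.5],
    [-5.9, 0, -4.5],
    [-7.1, 0, -2.6],
    [-7.1, 0, -2.6],
    [-7.1, 0, -2.6],
    [-7.1, 0, -2.6]
  ],
  "angular": [
    [0, 0, 0],
    [0, 0, 0],
    [0, 0, 0],
    [0, 0, 0],
    [0, 0, 0],
    [0, 0, 0],
    [0, 0, 0],
    [0, 0, 0],
    [0, 0, 0],
    [0, 0, 0]
  ],
  "grip": [0, 0, 0, 0, 0, 0, 0, 0, 0, 0]
}}

```text
t: 13.6
tool_pos: [0.5213, -0.1908, 0.1908]
tcp_rot: [0.382, -0.062, 0.922, 0.026]
force: [-1.2, 0.2, 0.2]
finger_gap: 0.0003
grasp_force: 0.3
```

```bash
python3 go.py; python3 - <<'E'
from lid import *
hx,hy=.5095+.138*.9907,-.1929+.138*.1357
p=lidang(hx,hy,np.radians(7.8),.12,.06,"side")
cv2.imwrite("pics/s5.png",cv2.resize(p[90:240,230:430,::-1],(800,600)))
E
```

```text
t 13.6 pos [ 0.5213 -0.1908  0.1908] q deg [-45.4  -2.5 -46.3  15.2  34.4 -43.2] F [-1.2  0.2  0.2] gap 0.0003
axes x [-0.701 -0.094 -0.707] z [ 0.701  0.094 -0.707]
TCP s,lat,z (np.float64(11.9), np.float64(0.5), np.float64(190.8)) upper tip corner (np.float64(35.3), np.float64(0.4), np.float64(183.0))
lid angle hist {-0.1: 33, 0.0: 30, 0.3: 1, 0.4: 10, 0.5: 126, 0.6: 298, 0.7: 39, 0.8: 2}
```

View pics/s5.png

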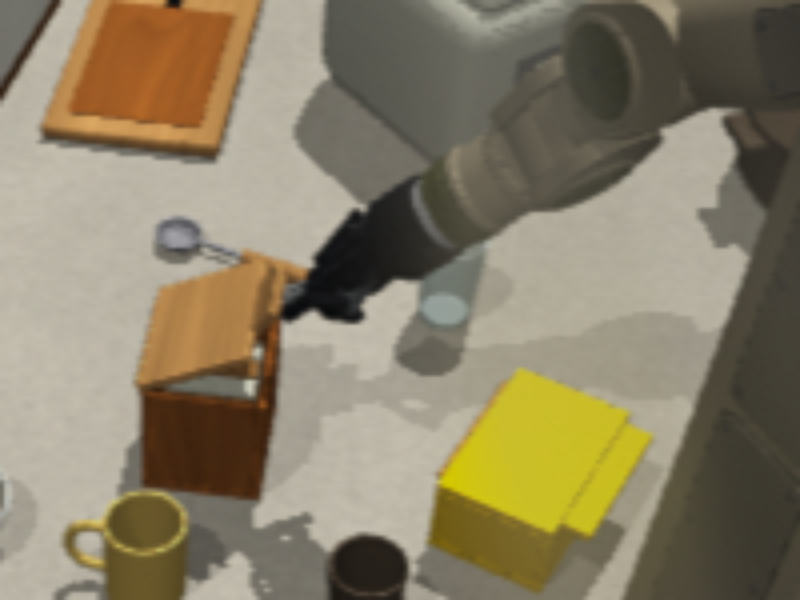

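The caddy lid stands about 0.5 rad open at (215,320), with the fingertip at (290,310) under the lip. I continue along the arc.

Emit:
{"op": "move_arm", "data": {
  "translation": [
    [-9.9, 0, -1],
    [-9.9, 0, -1],
    [-9.9, 0, -1],
    [-9.9, 0, 1.4],
    [-9.9, 0, 1.4],
    [-9.9, 0, 1.4],
    [-6.6, 0, 3.3],
    [-6.6, 0, 3.3],
    [-6.6, 0, 3.3],
    [-6.6, 0, 3.3]
  ],
  "angular": [
    [0, 0, 0],
    [0, 0, 0],
    [0, 0, 0],
    [0, 0, 0],
    [0, 0, 0],
    [0, 0, 0],
    [0, 0, 0],
    [0, 0, 0],
    [0, 0, 0],
    [0, 0, 0]
  ],
  "grip": [0, 0, 0, 0, 0, 0, 0, 0, 0, 0]
}}

```text
t: 14.65
tool_pos: [0.5916, -0.1813, 0.2406]
tcp_rot: [0.382, -0.062, 0.922, 0.026]
force: [-0.8, 0.5, 2.0]
finger_gap: -0.0001
grasp_force: 0.4
```

```bash
python3 go.py; cat > tl.py <<'E'
from lid import *
hx,hy=.5095+.138*.9907,-.1929+.138*.1357
if __name__=="__main__":
    for n in("side","top"): lidang(hx,hy,np.radians(7.8),.12,.06,n)
E
python3 tl.py
```

```text
t 14.65 pos [ 0.5916 -0.1813  0.2406] q deg [-37.9  -0.2 -36.8  18.5  30.3 -35.8] F [-0.8  0.5  2. ] gap -0.0001
axes x [-0.701 -0.094 -0.707] z [ 0.701  0.094 -0.707]
TCP s,lat,z (np.float64(83.0), np.float64(0.4), np.float64(240.6)) upper tip corner (np.float64(106.3), np.float64(0.3), np.float64(232.8))
lid angle hist {-0.1: 49, 0.0: 32, 0.1: 1, 1.0: 2, 1.1: 32, 1.2: 54, 1.3: 93, 1.4: 35}
lid angle hist {-0.1: 32, 0.0: 50, 1.1: 29, 1.2: 135, 1.3: 223, 1.4: 61}
```

Emit:
{"op": "move_arm", "data": {
  "translation": [
    [-3.9, 0, 4.2],
    [-3.9, 0, 4.2],
    [-3.9, 0, 4.2],
    [-3.9, 0, 4.2],
    [-3.9, 0, 4.2],
    [-3.9, 0, 4.2],
    [-3.9, 0, 4.2],
    [-3.9, 0, 4.2],
    [-3.9, 0, 4.2],
    [0, 0, 0]
  ],
  "angular": [
    [0, 0, 0],
    [0, 0, 0],
    [0, 0, 0],
    [0, 0, 0],
    [0, 0, 0],
    [0, 0, 0],
    [0, 0, 0],
    [0, 0, 0],
    [0, 0, 0],
    [0, 0, 0]
  ],
  "grip": [0, 0, 0, 0, 0, 0, 0, 0, 0, 0]
}}

```text
t: 15.75
tool_pos: [0.6428, -0.1744, 0.2387]
tcp_rot: [0.382, -0.062, 0.922, 0.026]
force: [0.4, -0.7, -0.3]
finger_gap: 0.0002
grasp_force: 0.0
```

```bash
python3 go.py; python3 tl.py
```

```text
t 15.75 pos [ 0.6428 -0.1744  0.2387] q deg [-33.5   4.4 -32.7  16.   27.8 -31.8] F [ 0.4 -0.7 -0.3] gap 0.0002
axes x [-0.701 -0.095 -0.707] z [ 0.701  0.094 -0.707]
TCP s,lat,z (np.float64(134.6), np.float64(0.2), np.float64(238.7)) upper tip corner (np.float64(158.0), np.float64(0.2), np.float64(230.9))
lid angle hist {-0.1: 36, 0.0: 41, 0.1: 1, 1.3: 7, 1.4: 28, 1.5: 31, 1.6: 23, 1.7: 148, 1.8: 133, 1.9: 14}
lid angle hist {-0.1: 36, 0.0: 58, 0.1: 1, 1.2: 2, 1.3: 41, 1.4: 71, 1.5: 51, 1.6: 33, 1.7: 275, 1.8: 456, 1.9: 55}
```

The lid is past upright and falling open, and the tip is free. I retreat back and up.

Emit:
{"op": "move_arm", "data": {
  "translation": [
    [2, 0, -8],
    [3, 0, -14],
    [3, 0, -14],
    [3, 0, -14],
    [3, 0, -14],
    [3, 0, -14],
    [3, 0, -14],
    [3, 0, -14],
    [3, 0, -14],
    [0, 0, 0]
  ],
  "angular": [
    [0, 0, 0],
    [0, 0, 0],
    [0, 0, 0],
    [0, 0, 0],
    [0, 0, 0],
    [0, 0, 0],
    [0, 0, 0],
    [0, 0, 0],
    [0, 0, 0],
    [0, 0, 0]
  ],
  "grip": [0, 0, 0, 0, 0, 0, 0, 0, 0, 0]
}}

```text
t: 16.85
tool_pos: [0.5388, -0.189, 0.3074]
tcp_rot: [0.383, -0.061, 0.921, 0.024]
force: [0.4, -0.3, 0.5]
finger_gap: 0.0003
grasp_force: 0.0
```

Emit:
{"op": "move_arm", "data": {
  "translation": [
    [0, 0, 0],
    [0, 0, 0],
    [0, 0, 0],
    [0, 0, 0],
    [0, 0, 0],
    [0, 0, 0],
    [0, 0, 0],
    [0, 0, 0],
    [0, 0, 0],
    [0, 0, 0]
  ],
  "angular": [
    [0, 0, 0],
    [0, 0, 0],
    [0, 0, 0],
    [0, 0, 0],
    [0, 0, 0],
    [0, 0, 0],
    [0, 0, 0],
    [0, 0, 0],
    [0, 0, 0],
    [0, 0, 0]
  ],
  "grip": [0, 0, 0, 0, 0, 0, 0, 0, 0, 0]
}}

```text
t: 17.85
tool_pos: [0.5399, -0.1883, 0.3052]
tcp_rot: [0.382, -0.062, 0.922, 0.025]
force: [0.2, -0.7, -0.5]
finger_gap: 0.0001
grasp_force: 0.0
```

```bash
python3 go.py; python3 - <<'E'
from tl import *
p=lidang(hx,hy,np.radians(7.8),.12,.06,"side"); lidang(.636,.2224,np.radians(-6.4),.07,.08)
cv2.imwrite("pics/s6.png",cv2.resize(p[:,:,::-1],(800,600)))
E
```

```text
t 17.85 pos [ 0.5399 -0.1883  0.3052] q deg [-43.2  -7.8 -33.3  32.2  33.3 -41. ] F [ 0.2 -0.7 -0.5] gap 0.0001
axes x [-0.701 -0.094 -0.707] z [ 0.701  0.094 -0.707]
TCP s,lat,z (np.float64(30.7), np.float64(0.4), np.float64(305.2)) upper tip corner (np.float64(54.1), np.float64(0.4), np.float64(297.5))
lid angle hist {-0.1: 38, 0.0: 45, 1.8: 1, 1.9: 299, 2.0: 91, 2.1: 2}
lid angle hist {-0.1: 2, 0.0: 481, 0.1: 711, 0.2: 102, 0.3: 3}
```

View pics/s6.png

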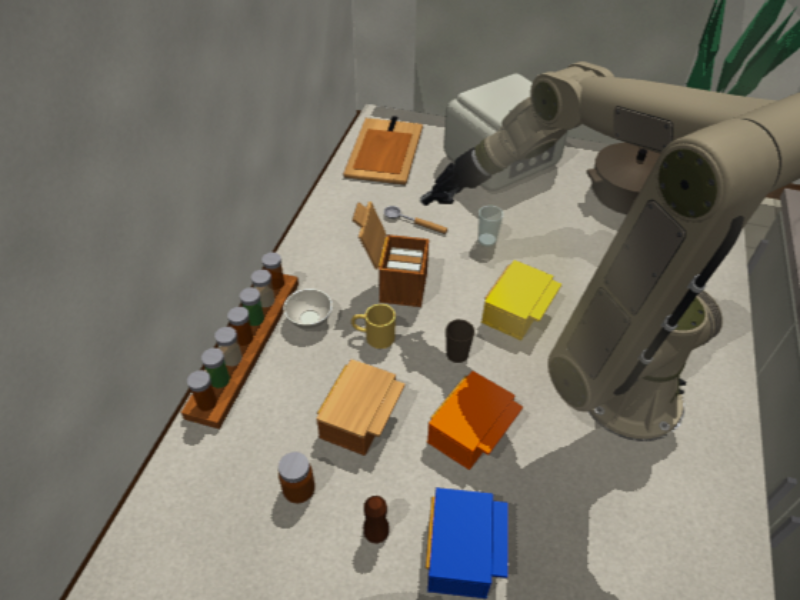

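The caddy lid leans open at its stop (370,235), the biscuit lid is shut (360,400), everything else is where it stood, and the arm touches nothing.

```bash
python3 -c "
from workcell import *
print(job_done())"
```

```text
the job is handed in; nothing more can be done
None
```

The biscuit lid was pushed over and is shut, then the caddy lid was flipped back and rests open at its stop; nothing else was moved, and the job was handed in at about 18 s (result not reported back).

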